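Close the battery bay of the microscope's counter unit

ROBOT

A 6-joint arm with a two-finger parallel gripper is mounted at the origin on the work surface. World frame = base frame: x ahead of the robot, y to its left, z up, the work surface at z = 0. Lengths are in m, angles in rad, forces in N, time in s.
With the tool pointing down it reaches from about 0.3 to 0.75 m from the base axis. Payload 8.5 kg.
Tool frame: the origin (TCP) lies midway between the tips of the shut fingers; the grasp point (between the pads) lies 19 mm behind it; z points along the fingers, y is the line along which they close (so a half turn about z gives the same grasp; the last joint's range is limited). The gripper opens to 85 mm and grips with 20 to 120 N. Pads are 22 mm wide; open, the fingers measure 114 mm over their backs; the gripper's body (76 mm by 85 mm) begins 54 mm behind the grasp point. The pads swing forward as they close: fully open they stand 13 mm farther back than shut.
Start: joints at [-1.426, 0.381, 1.297, -0, 1.464, -0.215], TCP at [0.194, -0.515, 0.231] pointing down, gripper open.
Joint ranges: [-3.11, 3.11], [-0.89, 2.33], [0.22, 2.48], [-1.42, 4.56], [0.17, 2.85], [-2.88, 2.88]. Speed limits (rad/s): [2.39, 2.39, 3.14, 3.14, 3.14, 3.14].

INTERFACE

Orientations are given as a unit quaternion [w, x, y, z].
In Python, from bench import manip gives the robot as it stands.
- The arm moves only by the shell command python3 -m jog 'ROWS' [FORCE]. ROWS is JSON, a list of rows, each an object with "offset": the shift along the tool's x, y, z in units of 25 mm (1.0 is 25 mm), a list of three; "turn": the turn about the tool's z in units of 6 degrees (1.0 is 6 degrees); "fingers": the opening, from -1 (shut) to 1 (fully open), so that 0 is half open. In form: [{"offset": [dx, dy, dz], "turn": turn, "fingers": fingers}, ...]. A call has 1 to 20 rows; each row is the pose to reach, as a shift and turn from the pose commanded when the call began, along the tool's axes at that moment; what a row does not reach only later rows make up. A row lasts 1/12 s, in which the tool goes at most 41.7 mm and 7.16 degrees, less where a joint would pass 70% of its speed; a pose out of reach is approached as far as the arm can. A call with a gripper value outside its range is refused whole. The fingers move at their own pace and stop on an object; FORCE is the grip in N (left out, the last holds). Time passes only in rows, so rows that repeat a pose let the fingers close. It gives the time, the measured TCP pose, the force, the opening and the grip force at its end, in the units of the state.
- manip.read_state(): the state, without advancing time (a new reading comes with each control period).
- manip.read_camera(name): name is "side" or "top"; returns the picture (384x512x3 uint8, blue, green, red); there is no depth.
- manip.camera_model(name): a dict with "mtx" (3x3 intrinsics, pixels), "R" (3x3) and "t" (3): a world point X has camera coordinates R X + t. Camera axes: x right, y down, z forward; pixel columns grow to the right and rows downward; lengths in m; the calibration is good to about 2 mm. A picture is of the moment at which its call begins. camera_model takes no time and is no camera call.
- manip.finish_job(): hands the job in; it is judged then, once.
Trained networks look in the newest picture that a camera, given by its name, has taken for a name from the list of things; names that differ only in an ending like _2 or _b are one class to them, and where a whole thing is asked for, a point or a joint stands for the part that bears it (a point fixed in the world has none). Each returns a list of dicts, best first, with "p" (0 to 1); they miss things now and then, are a little off and sometimes report something else, mostly with a low value. They report only what shows in the picture. A call takes as long as a camera call. They do not tell look-alikes from the thing itself.
- manip.search_frame(camera, query): "extent" ([centre column, centre row, width, height] in pixels, round what is visible of it).
- manip.pinpoint(camera, query): "point" ([column, row] in pixels: a listed point, or the origin of a listed thing).
The state is a dict: "time_s": time; "joint_pos": joint angles; "dq": joint speeds; "effort": joint torques, N m; "eef_pos": TCP position; "orientation": TCP orientation; "wrist_force": force on the tool from outside, world axes, zero at the start; "wrist_torque": the same for the moment, N m; "grip_width": opening from 0.0 (shut) to 1.0 (fully open); "grip_force": force on a finger pad.
Only numpy, scipy, OpenCV 4.12 (cv2) and the standard library are available. Lean on these libraries where they do the work, as an engineer would, in place of code of your own. Each camera call takes 0.05 s, during which the arm holds its last target. There are 200 camera calls.

TASK

Close the open battery bay of the microscope's counter unit: take the loose bay cover, set it down in the open end of the steel rails with its springy tab trailing, and slide it in under the rail lips against the sprung contact until the tab clicks behind its ledge and holds it shut. Be gentle: once it is in the rails never press or ram it against the unit with more than about 25 N (the click itself takes some 9 to 18 N). Then let go of it, and leave the other things on the bench where they are.

Things in the scene. Friction and masses are not known exactly. Their poses are not given: they have to be found in the camera images.
- cover_grip (a point): Centre of the loose cover's upright grip rib: 12 mm thick in x, 40 mm long in y, 24 mm high, standing across the middle of the cover. This point is 20.5 mm above the cover's underside; the rib spans 8.5 to 32.5 mm above it. The cover starts flat on the bench. x of this frame is the leading direction, z up; the springy tab sticks out of the trailing (-x) edge.
- cover: Loose battery-bay cover, grey plastic, about 0.08 kg, a shallow inverted channel 70 (x) x 70 (y) mm without the tab. Edge flanges (at y +-28..35) are 4 mm high, the raised web between them has its underside at 4.5 and top at 8.5 mm. Origin: centre of its underside; x is the leading direction.
- tab_tip (a point): Centre of the round nose (radius 2.5 mm) at the end of the cover's springy tab, which is 16 mm wide and reaches 28 mm beyond the trailing edge. In the cover frame x -61, z 2.9 mm when relaxed. The tab bends only upward; raising the nose 2.8 mm over the ledge takes about 9 N at the nose. Closed and clicked, the nose is down again on the +x side of the ledge.
- housing: Counter unit, cream box fixed to the bench: x -125..+99, y +-65, deck 50 mm above the bench; origin on the underside. Two steel rails on the deck along x: cheeks 72.4 mm apart inside (1.2 mm play each side), lips overhanging to 60 mm apart, underside 5.6 mm and top 9.6 mm above the deck, x 0..86. Battery bay with two cells between them. The cover slides to +x.
- plunger (a joint): Small sprung brass contact plunger (10 mm wide) in the middle of the rigid end stop, which is 9.6 mm high: 0 = out, grows to 0.007 m as the cover's leading edge presses it back flush with the stop; its spring needs 1.5 to 3.3 N and pushes an unlatched cover back. With the cover latched it stays at about 0.005 to 0.007 with nothing touching the cover.
- rails_start (a point): Where cover_grip is when the cover lies on the deck ready to slide in, x axes alike, its leading edge 25 mm short of the lips: housing x -60, y 0, 70.5 mm above the bench. Low guide walls flare from 72 mm apart at the lips (x 0) to 87 mm apart at x -41, so a few mm sideways error is caught. Axes as the housing's.
- rails_home (a point): Nominal place of cover_grip with the cover closed: housing x 40, y 0, 70.5 mm above the bench. Axes as the housing's. But ledge and end stop sit on one adjustable catch frame (nominal ledge back x -24.7, stop x 75), clamped up to 7 mm either way along x: where the cover really ends must be felt (rising push of 9 to 18 N, sudden drop at the click 1 to 3 mm before the stop, then a rigid stop).
- catch_slot (a point): Nominal ledge: middle of its upright back at the top, 3.2 mm above the deck, housing x -24.7 (the real one is up to 7 mm off along x, with the stop). It is 16 mm wide with a 30 degree ramp on its -x side. The cover's web passes freely over it, the tab nose must ride up it, which begins about 9 mm before the stop. A push that stalls on the ramp has not clicked: the plunger pushes the cover back.
- driver: Bystander: screwdriver lying along x, 150 mm. Origin at the centre of its underside; leave alone.
- collet_nut: Bystander: steel collet nut, 26 mm across, 35 mm high. Origin at the centre of its underside; leave alone.
- cleaner: Bystander: white bottle, 52 mm across, 110 mm high. Origin at the centre of its underside; leave alone.
- vblock: Bystander: steel V-block 60 x 45 x 42 mm. Origin at the centre of its underside; leave alone.
- eyepiece: Bystander: black eyepiece, 48 mm across, 60 mm high. Origin at the centre of its underside; leave alone.
- tray: Bystander: shallow black tray 120 x 80 x 30 mm. Origin at the centre of its underside; leave alone.
- mug: Bystander: white mug, 80 mm across, 90 mm high. Origin at the centre of its underside; leave alone.
- lenscap: Bystander: black lens cap, 64 mm across, 14 mm high. Origin at the centre of its underside; leave alone.
Things that resemble listed ones, but are neither listed nor needed, are in the scene too. Of the things shaped like the cover, the grey one is meant.

How it is judged:
On the way, in this order (a step that is already met when the one before it is completed fails the run):
1. the cover lies flat in the rails, its leading part under the lips, the tab not yet past the ledge (x of cover_grip in the frame of rails_home between -0.072 and -0.022 m and y of cover_grip in the frame of rails_home between -0.006 and 0.006 m and z of cover_grip in the frame of rails_home between -0.003 and 0.0035 m), for 0.1 s.
2. the tab has clicked behind the ledge and the cover is home (value of joint plunger above 0.0045 m and x of cover_grip in the frame of rails_home between -0.01 and 0.01 m and y of cover_grip in the frame of rails_home between -0.003 and 0.003 m and z of cover_grip in the frame of rails_home between -0.0025 and 0.0025 m and z of tab_tip in the frame of cover below 0.0042 m and angle between the z axis of cover and the z axis of housing, either way round below 0.05 rad), for 0.2 s.
At the end, for the whole second after the job is handed in: The cover is latched: it holds the plunger in by over 4.5 mm, the tab nose is within 1.3 mm of its relaxed height, the rib centre within 3 mm across, 2.5 mm in height and 10 mm along of rails_home, flat within 0.05 rad, released and at rest (all of step 2 and linear speed of cover below 0.01 m/s); the robot touches nothing.
It fails at once if the cover, once in the rails, is pressed against the counter unit with more than 30 N (contact force between cover and housing above 30 N and x of cover_grip in the frame of rails_home between -0.075 and 0.02 m and z of cover_grip in the frame of rails_home below 0.006 m).
It fails at once if the robot hits the counter unit with more than 20 N (contact force between the arm and housing above 20 N).
It fails at once if the fingers press on the counter unit with more than 20 N (contact force between the fingers and housing above 20 N).
It fails at once if another thing on the bench is moved by more than 30 mm (distance of any of driver, collet_nut, cleaner, vblock, eyepiece, tray, mug, lenscap from where it was at the start of the episode above 0.03 m).
It also fails if it takes over 54 s, if anything falls off the work surface, if the arm or the gripper's body presses on something with over 40 N, if the wrist force passes 120 N, or if a joint passes its speed limit or range.

## Working session

There is one attempt and no reset: what is moved stays moved. The work goes in short steps, Python scripts to look and compute and a shell command to move; the robot and the scene stay as the last step left them, time stands still between calls to the robot, and variables do not carry over. Pictures are saved under pics/ and viewed, at most 10 in all, crops included, and the job is handed in when it is done.

```bash
mkdir -p pics
cat > h.py <<'E'
import cv2,numpy as np
from bench import manip
def cams(): return {c:manip.camera_model(c) for c in("side","top")}
def proj(c,X):
    m=manip.camera_model(c);p=np.array(m["mtx"])@(np.array(m["R"])@np.array(X,float)+np.array(m["t"]));return p[:2]/p[2]
def ray(c,uv):
    m=manip.camera_model(c);R=np.array(m["R"]);d=R.T@np.linalg.inv(np.array(m["mtx"]))@np.array([*uv,1.]);return -R.T@np.array(m["t"]),d/np.linalg.norm(d)
def atz(c,uv,z):
    o,d=ray(c,uv);return o+d*(z-o[2])/d[2]
def tri(a,b):
    (o1,d1),(o2,d2)=ray("side",a),ray("top",b)
    s=np.linalg.lstsq(np.c_[d1,-d2],o2-o1,rcond=None)[0];p,q=o1+d1*s[0],o2+d2*s[1];return (p+q)/2,np.linalg.norm(p-q)
E
python3 - <<'E'
from h import *
np.set_printoptions(precision=4,suppress=True)
ims=[]
for c in("side","top"):
    im=manip.read_camera(c);cv2.imwrite(f"pics/{c}0.png",im)
    print(c,"pos",ray(c,(256,192))[0], "t",manip.read_state()["time_s"])
    for q in("cover_grip","cover","tab_tip","housing","rails_start","rails_home","catch_slot"):
        print(q,[(np.round(d["point"]).tolist(),round(d["p"],2)) for d in manip.pinpoint(c,q)[:4]])
s=manip.read_state();print(s["time_s"],s["orientation"],s["eef_pos"],s["wrist_force"])
E
```

```text
side pos [ 0.4998 -1.08    0.8909] t 0.05
cover_grip [([247.0, 228.0], 0.94), ([192.0, 240.0], 0.87), ([253.0, 263.0], 0.8)]
cover [([247.0, 234.0], 0.87), ([194.0, 244.0], 0.72)]
tab_tip [([207.0, 253.0], 0.62), ([262.0, 280.0], 0.59), ([229.0, 237.0], 0.38)]
housing [([254.0, 165.0], 0.69)]
rails_start [([241.0, 152.0], 0.61)]
rails_home [([260.0, 156.0], 0.66)]
catch_slot []
top pos [0.4612 0.0261 1.1153] t 0.45
cover_grip [([301.0, 206.0], 0.91), ([343.0, 203.0], 0.83), ([309.0, 265.0], 0.77)]
cover [([308.0, 261.0], 0.81), ([340.0, 206.0], 0.73), ([297.0, 206.0], 0.66)]
tab_tip [([321.0, 247.0], 0.6), ([295.0, 226.0], 0.5), ([361.0, 191.0], 0.5)]
housing [([180.0, 192.0], 0.79), ([298.0, 225.0], 0.38), ([300.0, 205.0], 0.15)]
rails_start [([174.0, 211.0], 0.66)]
rails_home [([176.0, 180.0], 0.56)]
catch_slot [([175.0, 202.0], 0.87)]
0.8 [-0.      0.9839  0.1789  0.    ] [ 0.1936 -0.5148  0.2313] [ 0.0193  0.5035 -0.1783]
```

Run:
```python
from h import *
a=cv2.imread("pics/side0.png");b=cv2.imread("pics/top0.png")
cv2.imwrite("pics/both.png",np.vstack([cv2.resize(a[110:300,120:400],(800,543))]))
cv2.imwrite("pics/t2.png",cv2.resize(b[120:300,120:380],(800,554),interpolation=cv2.INTER_CUBIC))
```

```text
(no output)
```

View pics/both.png

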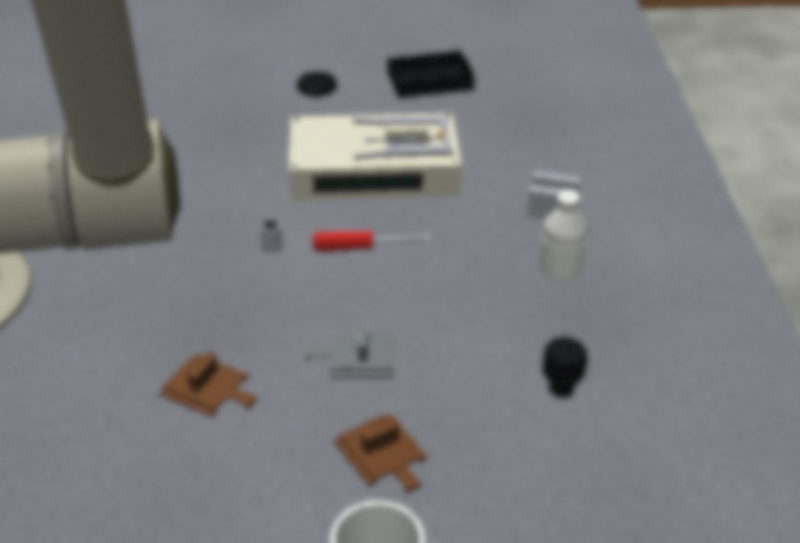

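View pics/t2.png

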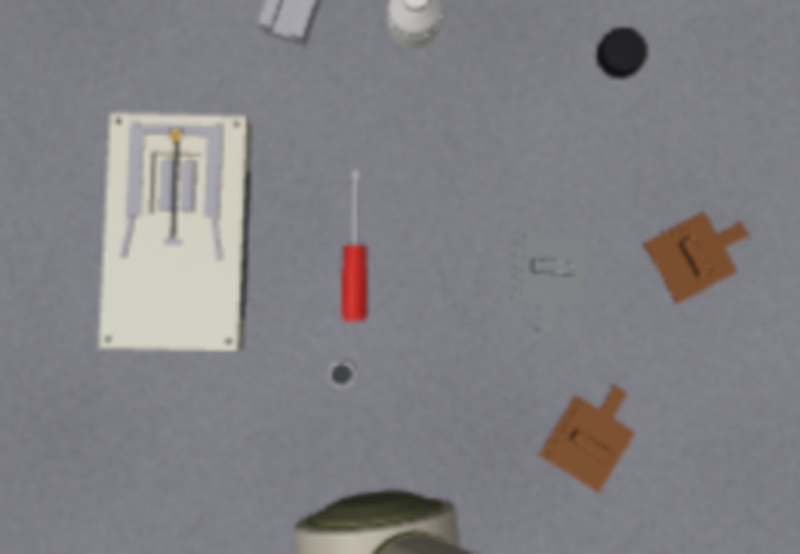

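View pics/top0.png

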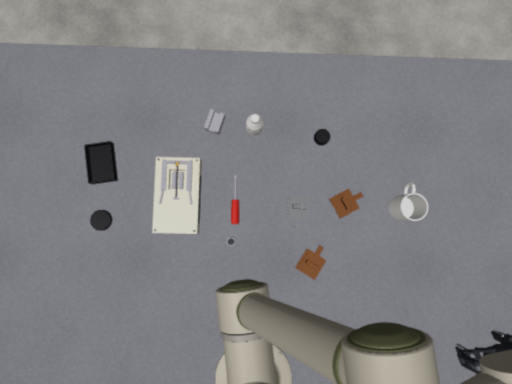

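Run:
```python
from h import *
np.set_printoptions(precision=4,suppress=True)
a=cv2.imread("pics/side0.png");b=cv2.imread("pics/top0.png")
print("grip",tri((247,228),(301,206)),"tab",tri((229,237),(295,226)))
R=np.vstack([cv2.resize(b[185:240,270:330],(600,550),interpolation=cv2.INTER_CUBIC)]);cv2.imwrite("pics/crop.png",R)
hsv=cv2.cvtColor(b,cv2.COLOR_BGR2HSV);roi=np.zeros(b.shape[:2],np.uint8);roi[145:245,140:210]=1
m=((b[...,2].astype(int)>150)&(b[...,2].astype(int)-b[...,0]>12)&(roi>0)).astype(np.uint8)
m=cv2.morphologyEx(m,cv2.MORPH_CLOSE,np.ones((15,15)))
c=max(cv2.findContours(m,0,2)[0],key=cv2.contourArea);r=cv2.minAreaRect(c)
P=np.array([atz("top",p,.05)[:2] for p in cv2.boxPoints(r)]);print(P,"c",P.mean(0));
for i in range(4): 
    d=P[(i+1)%4]-P[i];print(np.linalg.norm(d),np.degrees(np.arctan2(d[1],d[0])))
# screws
S=[atz("top",(120+u/3.077,120+v/3.077),.05)[:2] for u,v in((118,121),(236,124),(108,338),(228,341))]
for i,j in((2,0),(3,1),(1,0),(3,2)):
    d=S[j]-S[i];print("screw",np.linalg.norm(d),np.degrees(np.arctan2(d[1],d[0])))
print(np.mean(S,0))
for q,s,t in(("rails_start",(241,152),(174,211)),("rails_home",(260,156),(176,180))):print(q,tri(s,t),atz("top",t,.0705))
print("slot",atz("top",(175,202),.0532))
```

```text
grip (array([ 0.5087, -0.1305,  0.0313]), np.float64(0.0013910877642539863)) tab (array([ 0.4491, -0.1195, -0.0152]), np.float64(0.003968708815090841))
[[0.4212 0.3044]
 [0.6418 0.3086]
 [0.6412 0.1774]
 [0.4202 0.1757]] c [0.5311 0.2415]
0.22068765806257257 1.087170842949804
0.13118145909971785 -90.26775402729963
0.22104862252931162 -179.5694764164717
0.12865769388261653 89.55132716821439
screw 0.2081573368774967 0.45681639731429086
screw 0.20846887340219697 0.40644862939109583
screw 0.1137006681958341 90.32328256094134
screw 0.11351856150931353 90.16586726109796
[0.5296 0.2416]
rails_start (array([0.4887, 0.2386, 0.0836]), np.float64(0.015217628731170227)) [0.4813 0.2411 0.0705]
rails_home (array([0.5702, 0.2414, 0.0625]), np.float64(0.0035201331230923652)) [0.5711 0.2398 0.0705]
slot [0.508  0.2431 0.0532]
```

View pics/crop.png

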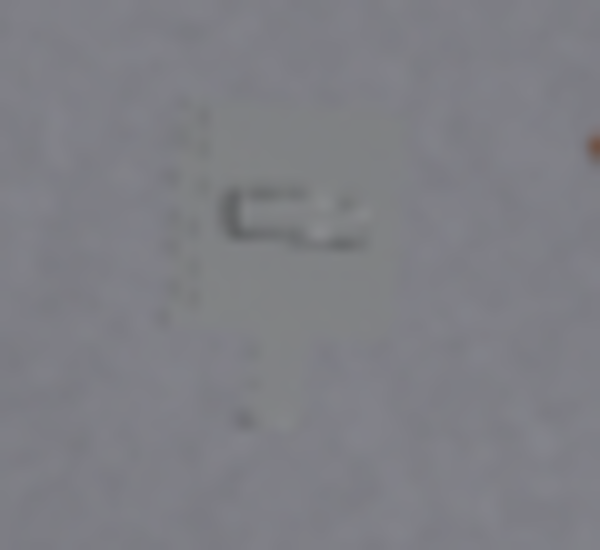

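Candidates at top view: brown (343,203), brown (309,265), grey (300,206) with the rib. The crop shows the grey one (rib about (299,206), tab downwards at about (296,226)), so that is the cover.

```bash
cat >> h.py <<'E'
from scipy.spatial.transform import Rotation as Ro
def togo(X,yawdeg=None):
    s=manip.read_state();w,x,y,z=s["orientation"];R=Ro.from_quat([x,y,z,w]).as_matrix()
    yaw=np.degrees(np.arctan2(R[1,0],R[0,0]))
    print("t",s["time_s"],"pos",np.round(s["eef_pos"],4),"yaw",round(yaw,2),"tilt",np.round(R[:,2],4),"F",np.round(s["wrist_force"],1),"T",np.round(s["wrist_torque"],2),"w",s["grip_width"],s["grip_force"])
    print("offset",np.round(R.T@(np.array(X)-s["eef_pos"])/.025,3),"turn",None if yawdeg is None else round(-(yawdeg-yaw)/6,3),"j",np.round(s["joint_pos"],3))
E
python3 - <<'E'
from h import *
np.set_printoptions(precision=4,suppress=True)
print("rib top",atz("top",(299.7,206.5),.0325),"pt",atz("top",(301,206),.0205),atz("side",(247,228),.0205))
f=lambda u,v:(120+u/2.857,110+v/2.857)
for n,p,q,z in(("cover",(332,378),(393,378),0),("hous",(293,195),(458,194),0),("hous top",(290,117),(460,117),.05)):
    A,B=atz("side",f(*p),z),atz("side",f(*q),z);print(n,A,B,np.degrees(np.arctan2(*(B-A)[[1,0]])))
print("side rib top",atz("side",f(363,337),.0325))
print("rail start",atz("top",(120+133/3.077,120+217/3.077),.0596),atz("top",(120+214/3.077,120+217/3.077),.0596))
print("rail end",atz("top",(120+135/3.077,120+125/3.077),.0596),atz("top",(120+219/3.077,120+125/3.077),.0596))
togo((.510,-.130,.1),90.4)
E
```

```text
rib top [ 0.5063 -0.1265  0.0325] pt [ 0.5085 -0.1321  0.0205] [ 0.5095 -0.1186  0.0205]
cover [ 0.4746 -0.1605  0.    ] [ 0.541  -0.1634  0.    ] -2.518984894968006
hous [0.4236 0.1883 0.    ] [0.643  0.1809 0.    ] -1.9413746519872124
hous top [0.4191 0.3052 0.05  ] [0.6544 0.2947 0.05  ] -2.558711827960249
side rib top [ 0.5096 -0.1316  0.0325]
rail start [0.5402 0.2777 0.0596] [0.5425 0.201  0.0596]
rail end [0.6285 0.2804 0.0596] [0.631  0.2003 0.0596]
t 0.8 pos [ 0.1936 -0.5148  0.2313] yaw 20.61 tilt [ 0.  0. -1.] F [ 0.   0.5 -0.2] T [ 0.    0.03 -0.02] w 1.0000915421311731 0.0
offset [17.262 -9.95   5.253] turn -11.631 j [-1.426  0.381  1.297  0.     1.464 -0.215]
```

```bash
python3 -m jog '[{"offset":[17.2,-9.95,3],"turn":-11.6,"fingers":1},{"offset":[17.2,-9.95,3],"turn":-11.6,"fingers":1},{"offset":[17.2,-9.95,3],"turn":-11.6,"fingers":1},{"offset":[17.2,-9.95,3],"turn":-11.6,"fingers":1},{"offset":[17.2,-9.95,3],"turn":-11.6,"fingers":1},{"offset":[17.2,-9.95,3],"turn":-11.6,"fingers":1},{"offset":[17.2,-9.95,3],"turn":-11.6,"fingers":1},{"offset":[17.2,-9.95,3],"turn":-11.6,"fingers":1},{"offset":[17.2,-9.95,3],"turn":-11.6,"fingers":1},{"offset":[17.2,-9.95,3],"turn":-11.6,"fingers":1},{"offset":[17.2,-9.95,3],"turn":-11.6,"fingers":1},{"offset":[17.2,-9.95,3],"turn":-11.6,"fingers":1},{"offset":[17.2,-9.95,3],"turn":-11.6,"fingers":1},{"offset":[17.2,-9.95,3],"turn":-11.6,"fingers":1},{"offset":[17.2,-9.95,3],"turn":-11.6,"fingers":1},{"offset":[17.2,-9.95,3],"turn":-11.6,"fingers":1}]' 30
python3 - <<'E'
from h import *
togo((.508,-.129,.011),90.4)
im=manip.read_camera("side")
for q in("cover_grip","cover","tab_tip"):
  print(q,[(np.round(d["point"],1).tolist(),round(d["p"],2)) for d in manip.pinpoint("side",q)[:4]])
print(proj("side",(.508,-.129,.0205)),proj("side",manip.read_state()["eef_pos"]))
cv2.imwrite("pics/s2.png",cv2.resize(im[150:290,160:330],(728,600),interpolation=cv2.INTER_CUBIC))
E
```

```text
time_s: 2.13
eef_pos: [0.5081, -0.1316, 0.1566]
orientation: [0.0, 0.706, 0.708, -0.0]
wrist_force: [-0.6, -0.2, 0.9]
grip_width: 1.004
grip_force: 0.0
t 2.1333 pos [ 0.5081 -0.1316  0.1566] yaw 90.14 tilt [ 2.e-04 -4.e-04 -1.e+00] F [-0.6 -0.2  0.9] T [ 0.01 -0.03 -0.05] w 1.0043919385977735 0.0
offset [ 1.050e-01 -4.000e-03  5.823e+00] turn -0.044 j [-0.479  0.405  1.49  -0.     1.246 -0.481]
cover_grip [([254.4, 263.2], 0.93), ([189.9, 241.7], 0.85), ([246.6, 222.7], 0.56)]
cover [([248.4, 235.3], 0.89), ([252.9, 264.4], 0.88), ([191.2, 245.9], 0.88)]
tab_tip [([209.0, 250.0], 0.57), ([230.3, 234.8], 0.45), ([266.6, 282.6], 0.43)]
[246.59829772 230.24812841] [245.93560418 196.57122189]
```

View pics/s2.png

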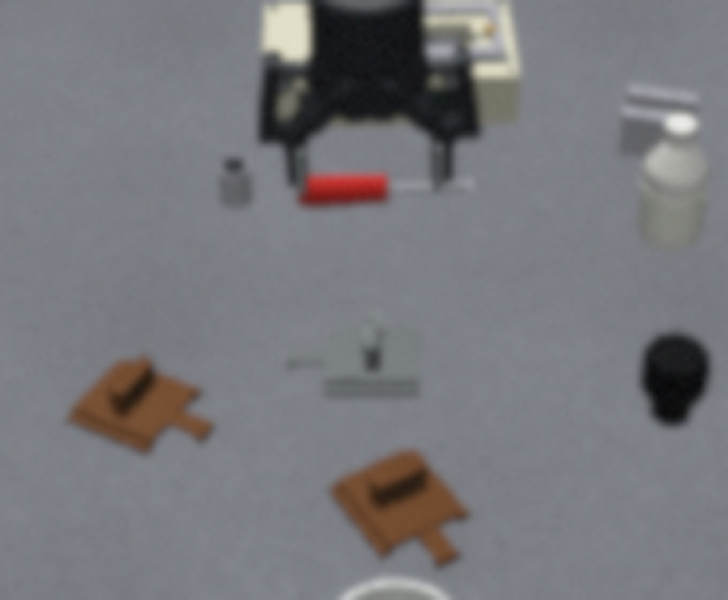

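```bash
python3 -m jog '[{"offset":[0.1,0,1.5],"turn":0,"fingers":1},{"offset":[0.1,0,3],"turn":0,"fingers":1},{"offset":[0.1,0,4.5],"turn":0,"fingers":1},{"offset":[0.1,0,5.4],"turn":0,"fingers":1},{"offset":[0.1,0,5.8],"turn":0,"fingers":1},{"offset":[0.1,0,5.8],"turn":0,"fingers":1},{"offset":[0.1,0,5.8],"turn":0,"fingers":-1},{"offset":[0.1,0,5.8],"turn":0,"fingers":-1},{"offset":[0.1,0,5.8],"turn":0,"fingers":-1},{"offset":[0.1,0,5.8],"turn":0,"fingers":-1},{"offset":[0.1,0,5.8],"turn":0,"fingers":-1},{"offset":[0.1,0,5.8],"turn":0,"fingers":-1},{"offset":[0.1,0,5.8],"turn":0,"fingers":-1},{"offset":[0.1,0,5.8],"turn":0,"fingers":-1},{"offset":[0.1,0,5.8],"turn":0,"fingers":-1},{"offset":[0.1,0,5.8],"turn":0,"fingers":-1}]' 40
python3 -c "
from h import *
togo((.508,-.129,.2),90.4)"
```

```text
time_s: 3.67
eef_pos: [0.5088, -0.1282, 0.012]
orientation: [0.001, 0.706, 0.708, 0.0]
wrist_force: [-0.9, -0.2, 5.0]
grip_width: 0.131
grip_force: 41.1
t 3.6667 pos [ 0.5088 -0.1282  0.012 ] yaw 90.21 tilt [ 1.e-03 -4.e-04 -1.e+00] F [-0.9 -0.2  5. ] T [ 0.13  0.11 -0.11] w 0.13075919763992466 41.0533082485199
offset [-0.037 -0.026 -7.521] turn -0.032 j [-0.473  0.605  1.654  0.     0.882 -0.476]
```

```bash
python3 -m jog '[{"offset":[0,0,-0.6],"turn":0,"fingers":-1},{"offset":[0,0,-1.8],"turn":0,"fingers":-1},{"offset":[0,0,-3],"turn":0,"fingers":-1},{"offset":[0.4,0,-4.5],"turn":0,"fingers":-1},{"offset":[1.5,0,-5.8],"turn":0,"fingers":-1},{"offset":[2.9,-0.3,-5.8],"turn":0,"fingers":-1},{"offset":[4.4,-0.5,-5.8],"turn":0,"fingers":-1},{"offset":[5.9,-0.7,-5.8],"turn":0,"fingers":-1},{"offset":[7.4,-0.9,-5.8],"turn":0,"fingers":-1},{"offset":[8.9,-1,-5.8],"turn":0,"fingers":-1},{"offset":[10.4,-1,-5.8],"turn":0,"fingers":-1},{"offset":[11.8,-1,-5.8],"turn":0,"fingers":-1},{"offset":[13,-1,-5.8],"turn":0,"fingers":-1},{"offset":[14,-1,-5.8],"turn":-0.05,"fingers":-1},{"offset":[14.7,-1,-5.8],"turn":-0.05,"fingers":-1},{"offset":[14.7,-1,-5.8],"turn":-0.05,"fingers":-1},{"offset":[14.7,-1,-5.8],"turn":-0.05,"fingers":-1}]'
python3 - <<'E'
from h import *
togo((.482,.2405,.063),90.5)
for c in("top","side"):
  im=manip.read_camera(c)
  for q in("cover_grip","cover","tab_tip"):
    print(c,q,[(np.round(d["point"],1).tolist(),round(d["p"],2)) for d in manip.pinpoint(c,q)[:4]])
  cv2.imwrite(f"pics/{c}3.png",im)
p=manip.read_state()["eef_pos"]
for c in("top","side"): print(proj(c,p+np.array([0,0,.0085])),"tabtip exp",proj(c,p+np.array([-.061,0,-.009])))
a=cv2.imread("pics/side3.png");b=cv2.imread("pics/top3.png")
cv2.imwrite("pics/v3.png",np.hstack([cv2.resize(a[95:185,190:300],(400,327),interpolation=2),cv2.resize(b[145:245,125:235],(400,364),interpolation=2)[:327]]))
E
```

```text
time_s: 5.08
eef_pos: [0.4817, 0.2398, 0.156]
orientation: [-0.0, 0.703, 0.711, -0.0]
wrist_force: [-0.4, -0.6, -0.8]
grip_width: 0.132
grip_force: 40.1
t 5.0833 pos [0.4817 0.2398 0.156 ] yaw 90.62 tilt [-6.e-04 -4.e-04 -1.e+00] F [-0.4 -0.6 -0.8] T [-0.02  0.03 -0.01] w 0.1321222087666468 40.110039710998535
offset [0.031 0.013 3.722] turn 0.019 j [ 0.242  0.428  1.454 -0.     1.261  0.231]
top cover_grip [([311.6, 266.9], 0.94), ([344.8, 200.9], 0.66), ([165.9, 210.5], 0.6)]
top cover [([344.0, 203.8], 0.88), ([310.1, 260.7], 0.69), ([172.9, 208.5], 0.59), ([99.0, 220.8], 0.59)]
top tab_tip [([102.5, 166.2], 0.72), ([359.8, 196.1], 0.55), ([321.9, 245.6], 0.48)]
side cover_grip [([191.7, 242.3], 0.97), ([253.4, 262.6], 0.79), ([235.4, 130.9], 0.6)]
side cover [([250.6, 263.8], 0.75), ([235.5, 137.1], 0.7), ([192.6, 245.3], 0.6)]
side tab_tip [([209.8, 251.0], 0.52), ([263.3, 280.7], 0.37)]
[167.48811122 209.74178874] tabtip exp [167.78549258 232.97906488]
[236.65350795 133.11892974] tabtip exp [220.23281276 137.674063  ]
```

View pics/v3.png

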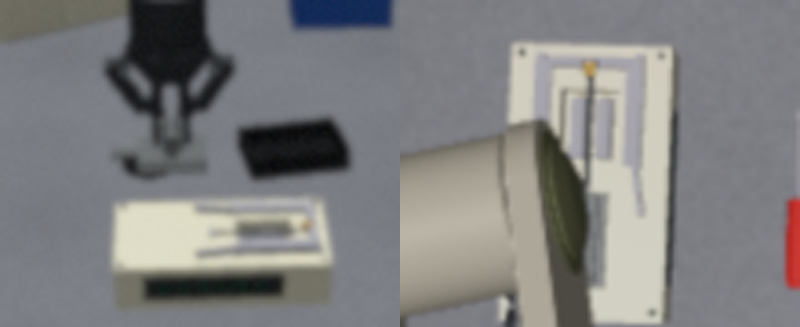

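Run:
```python
from h import *
np.set_printoptions(precision=4,suppress=True)
p=manip.read_state()["eef_pos"]
print(proj("top",p+np.array([.035,-.035,-.008])),proj("top",p+np.array([-.035,-.035,-.008])))
b=cv2.imread("pics/top3.png")
cv2.imwrite("pics/v4.png",cv2.resize(b[185:240,145:205],(654,600),interpolation=cv2.INTER_CUBIC))
# housing right/left edges & rail from initial picture, right edge from cream mask
g=b.astype(int);m=(g[...,2]>150)&(g[...,2]-g[...,0]>12)
for r in (160,165,170,175,195,200,220,225,228):
  c=np.where(m[r,140:210])[0]+140;print(r,c.max(),atz("top",(c.max()+.5,r),.05)[:2])
```

```text
[182.6687 197.1905] [181.4242 223.4974]
160 199 [0.6352 0.1772]
165 199 [0.6202 0.1766]
170 199 [0.6052 0.1759]
175 198 [0.5902 0.1783]
195 198 [0.5308 0.1757]
200 197 [0.516 0.178]
220 197 [0.4574 0.1755]
225 197 [0.4428 0.1748]
228 197 [0.4341 0.1745]
```

View pics/v4.png

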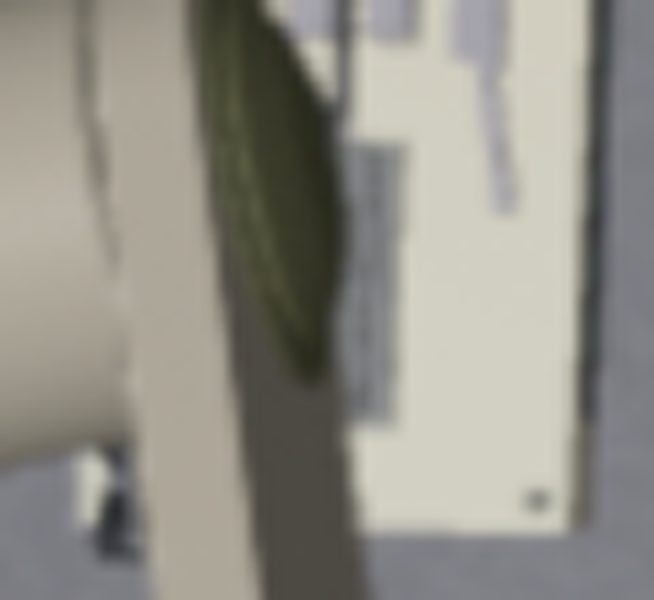

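```bash
python3 -m jog '[{"offset":[0,0,1],"turn":0,"fingers":-1},{"offset":[0,0,2],"turn":0,"fingers":-1},{"offset":[0,0,2.8],"turn":0,"fingers":-1},{"offset":[0,0,3.3],"turn":0,"fingers":-1},{"offset":[0,0,3.5],"turn":0,"fingers":-1},{"offset":[0,0,3.6],"turn":0,"fingers":-1},{"offset":[0,0,3.65],"turn":0,"fingers":-1},{"offset":[0,0,3.7],"turn":0,"fingers":-1},{"offset":[0,0,3.7],"turn":0,"fingers":-1}]'
python3 -c "
from h import *
togo((.482,.2405,.062),90.5)"
```

```text
time_s: 6.23
eef_pos: [0.4825, 0.2394, 0.0644]
orientation: [0.0, 0.704, 0.71, 0.001]
wrist_force: [0.0, -0.5, -1.5]
grip_width: 0.13
grip_force: 40.1
t 6.2333 pos [0.4825 0.2394 0.0644] yaw 90.51 tilt [ 1.2e-03  3.0e-04 -1.0e+00] F [ 0.  -0.5 -1.5] T [-0.03 -0.06  0.02] w 0.12974928538147065 40.11473000049591
offset [ 0.043 -0.018  0.097] turn 0.002 j [0.241 0.542 1.567 0.    1.031 0.232]
```

```bash
python3 -m jog '[{"offset":[0,0,0.04],"turn":0,"fingers":-1},{"offset":[0,0,0.06],"turn":0,"fingers":-1},{"offset":[0,0,0.06],"turn":0,"fingers":-1}]'
python3 -m jog '[{"offset":[0,0,0.03],"turn":0,"fingers":-1},{"offset":[0,0,0.03],"turn":0,"fingers":-1}]'
python3 -c "
from h import *
togo((.482,.2405,.062),90.5)"
```

```text
time_s: 6.48
eef_pos: [0.4822, 0.2394, 0.0625]
orientation: [0.0, 0.704, 0.71, 0.0]
wrist_force: [-0.2, 0.4, -0.6]
grip_width: 0.128
grip_force: 40.1
time_s: 6.65
eef_pos: [0.4823, 0.2394, 0.062]
orientation: [0.0, 0.704, 0.71, 0.0]
wrist_force: [-1.6, -1.0, 3.4]
grip_width: 0.128
grip_force: 40.6
t 6.65 pos [0.4823 0.2394 0.062 ] yaw 90.52 tilt [ 7.e-04  1.e-04 -1.e+00] F [-1.6 -1.   3.4] T [-0.07  0.17 -0.01] w 0.1275652703603339 40.6142395734787
offset [ 0.044 -0.011 -0.001] turn 0.003 j [ 0.241  0.545  1.57  -0.     1.026  0.232]
```

```bash
python3 -m jog '[{"offset":[0,0,0],"turn":0,"fingers":-0.3},{"offset":[0,0,0],"turn":0,"fingers":-0.3},{"offset":[0,0,-0.04],"turn":0,"fingers":-0.3},{"offset":[0,0,-0.04],"turn":0,"fingers":-1},{"offset":[0,0,-0.04],"turn":0,"fingers":-1},{"offset":[0,0,-0.04],"turn":0,"fingers":-1},{"offset":[0,0,-0.04],"turn":0,"fingers":-1},{"offset":[0,0,-0.04],"turn":0,"fingers":-1},{"offset":[0,0,-0.04],"turn":0,"fingers":-1}]' 40
python3 -m jog '[{"offset":[0,0.2,-0.04],"turn":0,"fingers":-1},{"offset":[0,0.4,-0.04],"turn":0,"fingers":-1},{"offset":[0,0.6,-0.04],"turn":0,"fingers":-1},{"offset":[0,0.8,-0.04],"turn":0,"fingers":-1},{"offset":[0,0.8,-0.04],"turn":0,"fingers":-1}]'
python3 -c "
from h import *
togo((.482,.2405,.062),90.5)"
```

```text
time_s: 7.4
eef_pos: [0.4823, 0.2394, 0.0628]
orientation: [0.0, 0.704, 0.71, 0.0]
wrist_force: [0.8, -1.0, 3.2]
grip_width: 0.129
grip_force: 39.8
time_s: 7.82
eef_pos: [0.5032, 0.2394, 0.0633]
orientation: [0.0, 0.704, 0.71, 0.0]
wrist_force: [-0.7, -0.6, -0.5]
grip_width: 0.128
grip_force: 39.4
t 7.8167 pos [0.5032 0.2394 0.0633] yaw 90.49 tilt [ 5.e-04  0.e+00 -1.e+00] F [-0.7 -0.6 -0.5] T [ 0.01  0.02 -0.06] w 0.12811053793498342 39.388330578804016
offset [ 0.051 -0.85   0.053] turn -0.002 j [ 0.232  0.569  1.514 -0.     1.058  0.223]
```

```bash
python3 -m jog '[{"offset":[0,0.1,0.03],"turn":0,"fingers":-1},{"offset":[0,0.2,0.03],"turn":0,"fingers":-1},{"offset":[0,0.3,0.03],"turn":0,"fingers":-1},{"offset":[0,0.4,0.03],"turn":0,"fingers":-1}]'
python3 -m jog '[{"offset":[0,0.1,0],"turn":0,"fingers":-1},{"offset":[0,0.2,0],"turn":0,"fingers":-1},{"offset":[0,0.3,0],"turn":0,"fingers":-1},{"offset":[0,0.4,0],"turn":0,"fingers":-1}]'
python3 -c "
from h import *
togo((.482,.2405,.062),90.5)"
```

```text
time_s: 8.15
eef_pos: [0.5123, 0.2397, 0.0627]
orientation: [-0.0, 0.704, 0.71, -0.0]
wrist_force: [-0.0, -0.2, -0.1]
grip_width: 0.132
grip_force: 39.4
time_s: 8.48
eef_pos: [0.5224, 0.2397, 0.0628]
orientation: [0.0, 0.704, 0.71, -0.0]
wrist_force: [-0.9, -0.1, -1.3]
grip_width: 0.134
grip_force: 39.3
t 8.4833 pos [0.5224 0.2397 0.0628] yaw 90.51 tilt [-0. -0. -1.] F [-0.9 -0.1 -1.3] T [-0.01  0.01 -0.01] w 0.13350042450798277 39.3453973531723
offset [ 0.047 -1.615  0.031] turn 0.002 j [ 0.224  0.594  1.463 -0.     1.085  0.215]
```

```bash
python3 -m jog '[{"offset":[0,0.15,0],"turn":0,"fingers":-1},{"offset":[0,0.3,0],"turn":0,"fingers":-1},{"offset":[0,0.45,0],"turn":0,"fingers":-1},{"offset":[0,0.6,0],"turn":0,"fingers":-1},{"offset":[0,0.7,0],"turn":0,"fingers":-1}]'
python3 -m jog '[{"offset":[0,0.1,0],"turn":0,"fingers":-1},{"offset":[0,0.2,0],"turn":0,"fingers":-1},{"offset":[0,0.3,0],"turn":0,"fingers":-1},{"offset":[0,0.4,0],"turn":0,"fingers":-1},{"offset":[0,0.5,0],"turn":0,"fingers":-1}]'
python3 - <<'E'
from h import *
togo((.582,.2405,.062),90.5)
a=manip.read_camera("side");b=manip.read_camera("top")
cv2.imwrite("pics/v5.png",np.hstack([cv2.resize(a[125:190,205:290],(400,306),interpolation=2),cv2.resize(b[145:245,125:235],(400,364),interpolation=2)[:306]]))
E
```

```text
time_s: 8.9
eef_pos: [0.5402, 0.2398, 0.0628]
orientation: [0.0, 0.704, 0.71, 0.0]
wrist_force: [-0.6, 0.9, -0.7]
grip_width: 0.13
grip_force: 39.4
time_s: 9.32
eef_pos: [0.5524, 0.24, 0.0628]
orientation: [-0.0, 0.704, 0.71, 0.0]
wrist_force: [0.4, -0.1, -1.2]
grip_width: 0.128
grip_force: 39.4
t 9.3167 pos [0.5524 0.24   0.0628] yaw 90.51 tilt [ 0.  0. -1.] F [ 0.4 -0.1 -1.2] T [0.01 0.03 0.04] w 0.12813084531300914 39.365243911743164
offset [0.01  1.186 0.033] turn 0.002 j [0.214 0.632 1.38  0.    1.129 0.205]
```

View pics/v5.png

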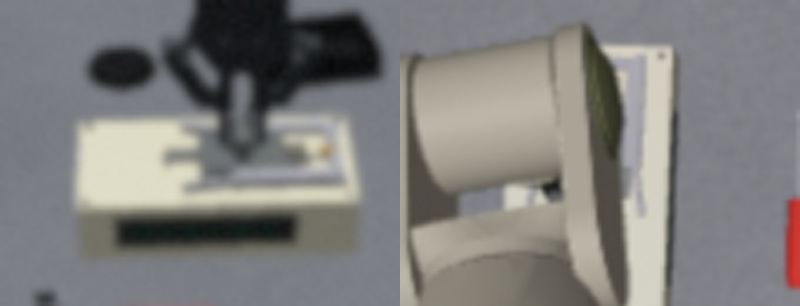

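The picture shows the cover flat between the rails (side crop about (240,155)) with the tab trailing left at (170,155), and no force is building. I'll feel my way in from here.

```bash
python3 -m jog '[{"offset":[0,0.08,0],"turn":0,"fingers":-1},{"offset":[0,0.16,0],"turn":0,"fingers":-1},{"offset":[0,0.24,0],"turn":0,"fingers":-1},{"offset":[0,0.32,0],"turn":0,"fingers":-1},{"offset":[0,0.32,0],"turn":0,"fingers":-1}]' |grep -E "eef|wrist"
python3 -m jog '[{"offset":[0,0.05,0],"turn":0,"fingers":-1},{"offset":[0,0.1,0],"turn":0,"fingers":-1},{"offset":[0,0.1,0],"turn":0,"fingers":-1}]' |grep -E "eef|wrist"
python3 -m jog '[{"offset":[0,0.05,0],"turn":0,"fingers":-1},{"offset":[0,0.1,0],"turn":0,"fingers":-1},{"offset":[0,0.1,0],"turn":0,"fingers":-1}]' |grep -E "eef|wrist"
```

```text
eef_pos: [0.5605, 0.24, 0.0628]
wrist_force: [0.6, -0.1, -1.2]
eef_pos: [0.5629, 0.2401, 0.0628]
wrist_force: [-0.2, -0.9, -1.2]
eef_pos: [0.5654, 0.2401, 0.0628]
wrist_force: [-0.3, 0.3, -1.2]
```

```bash
python3 -m jog '[{"offset":[0,0.04,0],"turn":0,"fingers":-1},{"offset":[0,0.08,0],"turn":0,"fingers":-1},{"offset":[0,0.08,0],"turn":0,"fingers":-1}]' |grep -E "eef|wrist"
python3 -m jog '[{"offset":[0,0.04,0],"turn":0,"fingers":-1},{"offset":[0,0.08,0],"turn":0,"fingers":-1},{"offset":[0,0.08,0],"turn":0,"fingers":-1}]' |grep -E "eef|wrist"
python3 -m jog '[{"offset":[0,0.04,0],"turn":0,"fingers":-1},{"offset":[0,0.04,0],"turn":0,"fingers":-1}]' |grep -E "eef|wrist"
```

```text
eef_pos: [0.5673, 0.2401, 0.0628]
wrist_force: [0.2, 0.2, -0.1]
eef_pos: [0.5693, 0.2401, 0.0628]
wrist_force: [-1.2, 0.4, -0.1]
eef_pos: [0.5703, 0.2401, 0.0628]
wrist_force: [-0.7, 0.5, -1.8]
```

```bash
for i in 1; do python3 -m jog '[{"offset":[0,0.04,0],"turn":0,"fingers":-1},{"offset":[0,0.08,0],"turn":0,"fingers":-1},{"offset":[0,0.08,0],"turn":0,"fingers":-1}]' |grep -E "eef|wrist"
python3 -m jog '[{"offset":[0,0.04,0],"turn":0,"fingers":-1},{"offset":[0,0.06,0],"turn":0,"fingers":-1},{"offset":[0,0.06,0],"turn":0,"fingers":-1}]' |grep -E "eef|wrist"
python3 -m jog '[{"offset":[0,0.04,0],"turn":0,"fingers":-1},{"offset":[0,0.04,0],"turn":0,"fingers":-1}]' |grep -E "eef|wrist"; done
```

```text
eef_pos: [0.5724, 0.2401, 0.0628]
wrist_force: [-0.4, 0.2, -0.8]
eef_pos: [0.5738, 0.2402, 0.0628]
wrist_force: [0.0, -0.3, 0.2]
eef_pos: [0.5748, 0.2402, 0.0628]
wrist_force: [-0.0, -0.1, 0.1]
```

```bash
python3 -m jog '[{"offset":[0,0.04,0],"turn":0,"fingers":-1},{"offset":[0,0.08,0],"turn":0,"fingers":-1},{"offset":[0,0.08,0],"turn":0,"fingers":-1}]' |grep -E "eef|wrist|grip"
python3 -m jog '[{"offset":[0,0.04,0],"turn":0,"fingers":-1},{"offset":[0,0.04,0],"turn":0,"fingers":-1}]' |grep -E "eef|wrist"
python3 -m jog '[{"offset":[0,0.04,0],"turn":0,"fingers":-1},{"offset":[0,0.04,0],"turn":0,"fingers":-1}]' |grep -E "eef|wrist"
```

```text
eef_pos: [0.5769, 0.2402, 0.0628]
wrist_force: [0.6, 0.2, -0.4]
grip_width: 0.131
grip_force: 39.4
eef_pos: [0.5778, 0.2402, 0.0629]
wrist_force: [-0.1, 0.5, -1.3]
eef_pos: [0.5785, 0.2402, 0.0629]
wrist_force: [-0.1, 0.4, -0.1]
```

```bash
python3 -m jog '[{"offset":[0,0.04,0],"turn":0,"fingers":-1},{"offset":[0,0.04,0],"turn":0,"fingers":-1}]' |grep -E "eef|wrist"
```

```text
eef_pos: [0.5792, 0.2403, 0.0629]
wrist_force: [-3.8, -0.8, 3.3]
```

```bash
python3 -m jog '[{"offset":[0,0.03,0],"turn":0,"fingers":-1},{"offset":[0,0.03,0],"turn":0,"fingers":-1}]' |grep -E "eef|wrist|grip"
python3 -m jog '[{"offset":[0,0.03,0],"turn":0,"fingers":-1},{"offset":[0,0.03,0],"turn":0,"fingers":-1}]' |grep -E "eef|wrist"
python3 -m jog '[{"offset":[0,0.03,0],"turn":0,"fingers":-1},{"offset":[0,0.03,0],"turn":0,"fingers":-1}]' |grep -E "eef|wrist"
```

```text
eef_pos: [0.5799, 0.2403, 0.063]
wrist_force: [-5.5, 0.5, 3.9]
grip_width: 0.13
grip_force: 40.0
eef_pos: [0.5806, 0.2403, 0.063]
wrist_force: [-5.1, 0.0, 5.4]
eef_pos: [0.5811, 0.2404, 0.063]
wrist_force: [-6.5, -0.2, 4.9]
```

```bash
python3 -m jog '[{"offset":[0,0.03,0],"turn":0,"fingers":-1},{"offset":[0,0.03,0],"turn":0,"fingers":-1}]' |grep -E "eef|wrist|grip"
python3 -m jog '[{"offset":[0,0.03,0],"turn":0,"fingers":-1},{"offset":[0,0.03,0],"turn":0,"fingers":-1}]' |grep -E "eef|wrist"
python3 -m jog '[{"offset":[0,0.03,0],"turn":0,"fingers":-1},{"offset":[0,0.03,0],"turn":0,"fingers":-1}]' |grep -E "eef|wrist"
```

```text
eef_pos: [0.5816, 0.2404, 0.0631]
wrist_force: [-7.2, 0.6, 6.5]
grip_width: 0.127
grip_force: 40.5
eef_pos: [0.5821, 0.2404, 0.0631]
wrist_force: [-8.7, 0.3, 8.2]
eef_pos: [0.5828, 0.2404, 0.0631]
wrist_force: [-8.3, -1.6, 7.4]
```

```bash
python3 -m jog '[{"offset":[0,0.03,0],"turn":0,"fingers":-1},{"offset":[0,0.03,0],"turn":0,"fingers":-1}]' |grep -E "eef|wrist|grip"
python3 -m jog '[{"offset":[0,0.03,0],"turn":0,"fingers":-1},{"offset":[0,0.03,0],"turn":0,"fingers":-1}]' |grep -E "eef|wrist"
```

```text
eef_pos: [0.584, 0.2404, 0.0632]
wrist_force: [-5.9, 0.1, 6.2]
grip_width: 0.13
grip_force: 40.6
eef_pos: [0.5854, 0.2404, 0.0632]
wrist_force: [-4.0, -0.2, 5.0]
```

```bash
python3 -m jog '[{"offset":[0,0.02,0],"turn":0,"fingers":-1},{"offset":[0,0.02,0],"turn":0,"fingers":-1}]' |grep -E "eef|wrist|grip"
python3 -m jog '[{"offset":[0,0.02,0],"turn":0,"fingers":-1},{"offset":[0,0.02,0],"turn":0,"fingers":-1}]' |grep -E "eef|wrist"
```

```text
eef_pos: [0.5867, 0.2404, 0.063]
wrist_force: [1.2, -0.9, 1.2]
grip_width: 0.127
grip_force: 39.9
eef_pos: [0.5871, 0.2403, 0.0628]
wrist_force: [-0.2, 1.7, 1.0]
```

```bash
python3 -m jog '[{"offset":[0,0.02,0],"turn":0,"fingers":-1},{"offset":[0,0.02,0],"turn":0,"fingers":-1}]' |grep -E "eef|wrist|grip"
python3 -m jog '[{"offset":[0,0.02,0],"turn":0,"fingers":-1},{"offset":[0,0.02,0],"turn":0,"fingers":-1}]' |grep -E "eef|wrist"
```

```text
eef_pos: [0.5871, 0.2403, 0.0628]
wrist_force: [-2.0, 0.4, 2.4]
grip_width: 0.131
grip_force: 39.8
eef_pos: [0.5873, 0.2403, 0.0628]
wrist_force: [-4.9, 1.6, 3.4]
```

```bash
python3 -m jog '[{"offset":[0,0.03,0],"turn":0,"fingers":-1},{"offset":[0,0.03,0],"turn":0,"fingers":-1}]' |grep -E "eef|wrist|grip"
python3 -m jog '[{"offset":[0,0.03,0],"turn":0,"fingers":-1},{"offset":[0,0.03,0],"turn":0,"fingers":-1}]' |grep -E "eef|wrist"
```

```text
eef_pos: [0.5882, 0.2403, 0.0628]
wrist_force: [-3.7, 0.0, 3.1]
grip_width: 0.131
grip_force: 39.9
eef_pos: [0.5883, 0.2403, 0.0628]
wrist_force: [-8.0, 0.1, 6.0]
```

```bash
python3 -m jog '[{"offset":[0,-0.06,0],"turn":0,"fingers":-1},{"offset":[0,-0.06,0],"turn":0,"fingers":-1},{"offset":[0,-0.06,0],"turn":0,"fingers":-0.4},{"offset":[0,-0.06,0],"turn":0,"fingers":-0.4},{"offset":[0,-0.06,0],"turn":0,"fingers":-0.4},{"offset":[0,-0.06,-0.4],"turn":0,"fingers":-0.4},{"offset":[0,-0.06,-1.2],"turn":0,"fingers":-0.4},{"offset":[0,-0.06,-2.5],"turn":0,"fingers":-0.4},{"offset":[0,-0.06,-4],"turn":0,"fingers":-0.4},{"offset":[-1.5,-0.06,-5],"turn":0,"fingers":-0.4},{"offset":[-3,-0.06,-5],"turn":0,"fingers":-0.4},{"offset":[-4.5,-0.06,-5],"turn":0,"fingers":-0.4},{"offset":[-6,-0.06,-5],"turn":0,"fingers":-0.4},{"offset":[-7.5,-0.06,-5],"turn":0,"fingers":-0.4},{"offset":[-9,-0.06,-5],"turn":0,"fingers":-0.4},{"offset":[-9,-0.06,-5],"turn":0,"fingers":-0.4},{"offset":[-9,-0.06,-5],"turn":0,"fingers":-0.4}]'
python3 - <<'E'
from h import *
a=manip.read_camera("side");b=manip.read_camera("top")
cv2.imwrite("pics/v6.png",np.hstack([cv2.resize(a[125:190,205:290],(400,306),interpolation=2),cv2.resize(b[150:215,140:225],(400,306),interpolation=2)]))
for c in("side","top"):
  for q in("cover_grip","tab_tip"): print(c,q,[(np.round(d["point"],1).tolist(),round(d["p"],2)) for d in manip.pinpoint(c,q)[:4]])
  print(proj(c,(.588,.241,.0705)),proj(c,(.527,.2405,.053)))
E
```

```text
time_s: 16.17
eef_pos: [0.5899, 0.0135, 0.1886]
orientation: [0.0, 0.705, 0.709, 0.0]
wrist_force: [-0.3, 0.4, 1.0]
grip_width: 0.298
grip_force: 0.0
side cover_grip [([252.6, 263.2], 0.78), ([268.5, 140.4], 0.68), ([189.3, 243.3], 0.57)]
side tab_tip [([264.3, 156.7], 0.67), ([249.6, 161.7], 0.57), ([207.9, 251.3], 0.5)]
[265.1298096  154.09316485] [249.20559316 158.42789415]
top cover_grip [([178.3, 176.4], 0.95), ([311.4, 266.1], 0.83), ([343.8, 202.9], 0.74), ([252.8, 126.7], 0.36)]
top tab_tip [([360.1, 193.0], 0.49), ([175.3, 196.5], 0.47), ([321.2, 245.6], 0.41)]
[175.86311015 174.21722651] [176.20974517 195.57387894]
```

View pics/v6.png

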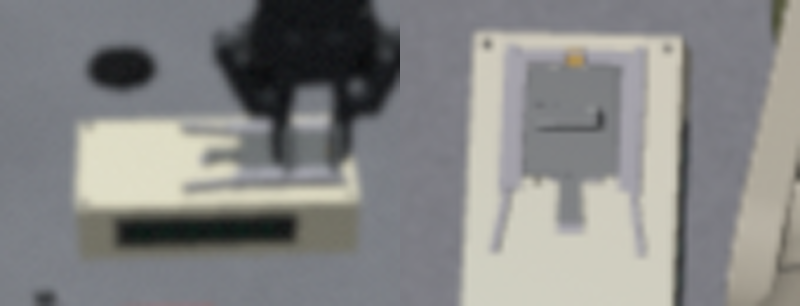

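Run:
```python
from h import *
b=manip.read_camera("top")
f=lambda u,v:((u-400)/4.706+140,v/4.706+150)
for n,u,v,z in(("lead",560,62,.0585),("trail",530,178,.0585),("tabend",570,231,.055),("stop front?",600,58,.0596),("brass low",575,66,.056),("rail end",512,47,.0596),("rail start",508,188,.0596)): print(n,atz("top",f(u,v),z))
cv2.imwrite("pics/v7.png",cv2.resize(b[155:205,150:205],(660,600),interpolation=cv2.INTER_CUBIC))
```

```text
lead [0.62204532 0.250537   0.0585    ]
trail [0.54862742 0.26552184 0.0585    ]
tabend [0.51656815 0.23984409 0.055     ]
stop front? [0.62518504 0.22550013 0.0596    ]
brass low [0.62018454 0.24156968 0.056     ]
rail end [0.63041807 0.28067371 0.0596    ]
rail start [0.54190155 0.27855027 0.0596    ]
```

View pics/v7.png

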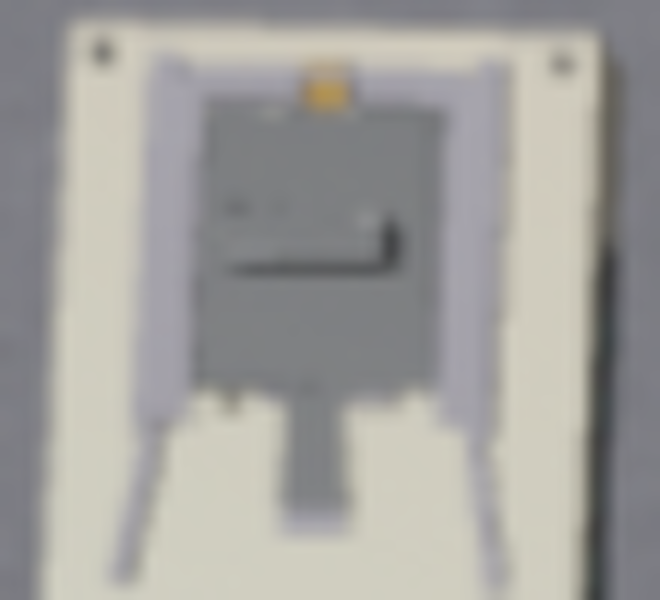

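The top crop shows the cover's front edge flush against the stop (row about 100). The ledge shows right behind the tab end (about (315,520)), and the cover stayed put after release, so it is latched.

```bash
python3 -c "
from bench import manip
print(manip.finish_job())"
```

```text
the job is handed in; nothing more can be done
None
```

The grey cover is in the rails, clicked behind its ledge against the stop, and released. Wrist force peaked at about 12 N at the readings I took, no other bench item was knowingly touched, and the job was handed in at about 17 s; the verdict was not shown.

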